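# Start the spice mill at the grocer's counter

### The arm

A 6-joint arm with a two-finger parallel gripper is mounted at the origin on the work surface. World frame = base frame: x ahead of the robot, y to its left, z up, the work surface at z = 0. Lengths are in m, angles in degrees, forces in N, time in s.
With the tool pointing down it reaches from about 0.3 to 0.875 m from the base axis. Payload 6.4 kg.
Tool frame: the origin (TCP) lies midway between the tips of the shut fingers; the grasp point (between the pads) lies 19 mm behind it (tcp_to_grasp is the z of the grasp point in the tool frame, in m); z points along the fingers, y is the line along which they close (so a half turn about z gives the same grasp; the last joint's range is limited). The gripper opens to 88 mm and grips with 3 to 60 N. Pads are 18 mm wide; open, the fingers measure 123 mm over their backs; the gripper's body (75 mm by 187 mm) begins 45 mm behind the grasp point.
Start: joints at [-78.341, 10.359, 92.074, -0, 77.567, -11.82], TCP at [0.229, -0.527, 0.239] pointing down, gripper open.
Joint ranges: [-171.53, 171.53], [-51.25, 118.39], [17.06, 147.69], [-65.23, 245.23], [0, 150.52], [-178.68, 178.68]. Speed limits (degrees/s): [147.25, 147.25, 172.46, 180, 180, 180].

### API

Orientations are given as [roll, pitch, yaw] about the fixed x, y, z axes, in that order (R = Rz(yaw) Ry(pitch) Rx(roll)).
In Python, from cell import * gives the robot as it stands. Calls block until the motion is done:
- movep(position, orientation): joint-space move of the TCP to a pose.
- servo_line(position, orientation=None, velocity=0.15, f_stop=None): straight line of the TCP; orientation=None keeps the orientation; velocity is the mean speed in m/s. With f_stop (N) it stops when the force on the tool has changed by that much, and returns True; else False.
- movej(angles): joint-space move.
- set_gripper(opening, strength=None): opening from 0.0 (shut) to 1.0 (fully open); strength is the grip in N (None keeps the last); returns when the fingers have stopped.
- pause(seconds).
- solve_ik(position, orientation): joint angles nearest the present ones, or None.
- observe(): the state.
- grab_frame(name): name is "scene" or "top" or "wrist"; returns the picture (480x640x3 uint8, red, green, blue); there is no depth.
- camera_info(name): a dict with "intrinsics" (3x3 intrinsics, pixels), "D" ([k1, k2, p1, p2, k3] as OpenCV has them; the pictures are not rectified), "world_from_camera" (4x4, takes a point from camera to world coordinates). Camera axes: x right, y down, z forward; pixel columns grow to the right and rows downward; lengths in m; the calibration is good to about 2 mm. A picture is of the moment at which its call begins: read the wrist's pose just before it. camera_info takes no time and is no camera call; for the wrist camera it gives the pose at the moment of the call.
A pose or a line that the arm cannot do raises MotionError and nothing moves.
- hand_in(): hands the job in; it is judged then, once.
The state is a dict: "clock": time; "qpos": joint angles; "qd": joint speeds; "joint_torque": joint torques, N m; "tcp_pos": TCP position; "orientation": TCP orientation; "ft_force": force on the tool from outside, world axes, zero at the start; "ft_torque": the same for the moment, N m; "gripper_width": opening from 0.0 (shut) to 1.0 (fully open); "grip_force": force on a finger pad.
Only numpy, scipy, OpenCV 4.12 (cv2) and the standard library are available. Lean on these libraries where they do the work, as an engineer would, in place of code of your own. Each camera call takes 0.05 s, during which the arm holds its last target. There are 200 camera calls.

### The job

Start the spice mill, the machine with the round drum: slide its child-lock tab all the way aside, then press the button it was covering right down and let it come up again. Leave the tab open, and keep off the coffee grinder, the machine with the square hopper.

Things in the scene. Friction and masses are not known exactly. Their poses are not given: they have to be found in the camera images.
- mill: Spice mill, fixed on the counter: low white housing, top deck 60 mm above the counter, x -75 to +190, y -85 to +85 mm. Carries a ROUND steel drum with a grey lid, 110 mm across, centre at x = +128, 123 mm high over the counter. Origin: at counter height, straight below the centre of its button; z up. Tab and button (see the joints) lie on the deck at x = 0.
- mill_tab (a joint): Mill's child-lock tab, m along the mill's +y: 0 over the button, 0.05 end stop. Starts at 0 to 0.006; 2 N friction; stays where left; clear of the button from 0.039. Grey plate 54 (x) by 44 mm (y), top 79 mm above the counter, bridging the button. Upright grip fin at its middle: 26 (x) by 14 (y) by 28 mm tall, top 107 mm above the counter, at x = 0, y = joint value in the mill's frame.
- mill_button (a joint): Mill's button, m straight down: 0 up, 0.008 fully down, sprung (1.2 N at first, about 4.5 N fully down), comes up when let go. Black round cap 34 mm across at x = y = 0 of the mill's frame, its top 73 mm above the counter when up. Out of reach under the tab until the tab is aside.
- grinder: Coffee grinder, a bystander to keep off: same housing, button, tab, origin and axes as the mill, but a SQUARE steel hopper with a grey lid, 104 x 104 mm, 123 mm high over the counter, in place of the round drum. Its tab may stand anywhere. The two machines swap places from start to start.

How it is judged (in metres and radians):
On the way, in this order (a step that is already met when the one before it is completed fails the run):
1. the mill's child-lock tab is slid aside (at least 42 of its 50 mm) while the button is still up (value of joint mill_tab above 0.042 m and value of joint mill_button below 0.003 m), for 0.1 s.
2. the mill's button is pressed down (more than 5 of its 8 mm) with the tab aside (value of joint mill_button above 0.005 m and value of joint mill_tab above 0.039 m), for 0.05 s.
At the end, for the whole second after the job is handed in: The mill's tab stands aside (at least 39 of its 50 mm) and its button, after having been pressed, is up again (within 2 mm) (value of joint mill_tab above 0.039 m and value of joint mill_button below 0.002 m); the robot touches nothing.
It fails at once if the coffee grinder is touched (more than 2 N) (contact force between grinder and the fingers above 2 N or contact force between grinder and the arm above 2 N).
It also fails if it takes over 40 s, if anything falls off the work surface, if the arm or the gripper's body presses on something with over 40 N, if the wrist force passes 120 N, or if a joint passes its speed limit or range.

## Working session

There is one attempt and no reset: what is moved stays moved. The work goes in short steps, each a Python script; the robot and the scene stay as the last script left them, time stands still between calls to the robot, and variables do not carry over. Pictures are saved under pics/ and viewed, at most 10 in all, crops included, and the job is handed in when it is done.

```bash
mkdir -p pics
python3 - <<'E'
from cell import *
import cv2
for n in("scene","top"):
    cv2.imwrite(f"pics/{n}.png",grab_frame(n)[:,:,::-1]); i=camera_info(n); print(n,i["intrinsics"],i["D"],i["world_from_camera"])
E
```

```text
scene [[576.01137526   0.         307.8868464 ]
 [  0.         576.01137526 242.86517079]
 [  0.           0.           1.        ]] [-0.12379705  0.          0.          0.          0.        ] [[-0.64575312  0.61969168 -0.44607749  1.02351163]
 [ 0.76351263  0.52955229 -0.36962527  0.40716349]
 [ 0.00716765 -0.57927247 -0.81510247  0.94188332]
 [ 0.          0.          0.          1.        ]]
top [[597.30295595   0.         321.2949265 ]
 [  0.         597.30295595 220.99002064]
 [  0.           0.           1.        ]] [-0.18293181  0.          0.          0.          0.        ] [[-0.01606879 -0.99600353  0.08785645  0.45217083]
 [-0.99931637  0.01892372  0.03175969 -0.01951914]
 [-0.03329533 -0.08728605 -0.99562672  0.97107263]
 [ 0.          0.          0.          1.        ]]
```

View pics/top.png

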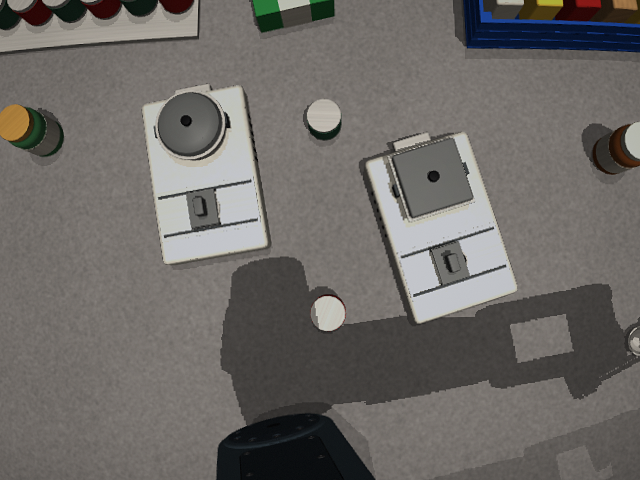

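View pics/scene.png

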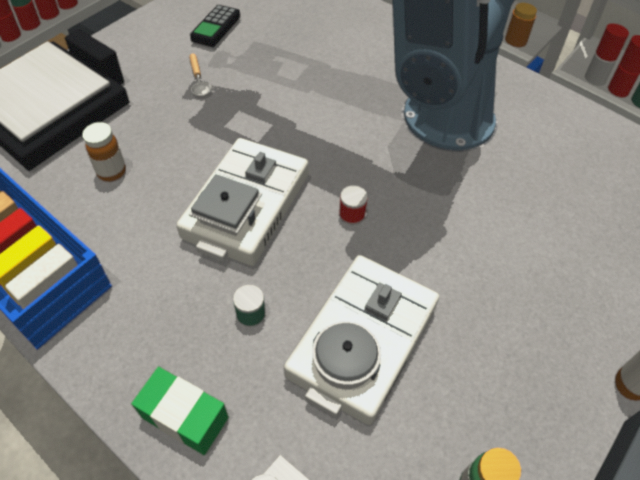

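The top view shows the mill on the left: drum lid centre (190,122), tab and fin around (202,206), housing corners roughly (143,103), (243,87), (268,247), (164,264). The grinder is on the right, with its hopper at (432,176). In the scene view, the mill's fin top is at about (384,289), its lid knob at (347,346), and the grinder is upper left.

```bash
cat > h.py <<'E'
import numpy as np, cv2
def ray(i,px):
    u=cv2.undistortPoints(np.array(px,float).reshape(-1,1,2),i["intrinsics"],np.array(i["D"])).reshape(-1,2)
    T=np.array(i["world_from_camera"]); d=np.c_[u,np.ones(len(u))]@T[:3,:3].T
    return T[:3,3],d/np.linalg.norm(d,axis=1)[:,None]
def plane(i,px,z):
    o,d=ray(i,px); return o+d*((z-o[2])/d[:,2])[:,None]
def tri(rays):
    A=0;b=0
    for o,d in rays:
        P=np.eye(3)-np.outer(d,d); A=A+P; b=b+P@o
    x=np.linalg.solve(A,b); return x,[np.linalg.norm((np.eye(3)-np.outer(d,d))@(x-o)) for o,d in rays]
E
python3 - <<'E'
from cell import *
from h import *
t,s,w=[camera_info(n) for n in("top","scene","wrist")]
r=lambda i,p:(lambda q:(q[0],q[1][0]))(ray(i,[p]))
print("knob",tri([r(t,(186,121)),r(s,(347,346))]))
print("fin",tri([r(t,(202,202)),r(s,(385,289))]))
c=plane(t,[(143,103),(243,87),(268,247),(164,264)],.06);print(c.round(4))
for a,b in((2,1),(3,0)): d=c[b]-c[a];print(np.degrees(np.arctan2(d[1],d[0])),np.linalg.norm(d))
o=observe();print(o["tcp_pos"],o["orientation"],o["clock"]);print(np.array(w["world_from_camera"]).round(3), w["intrinsics"])
E
```

```text
knob (array([0.68211867, 0.20742654, 0.11438377]), [np.float64(0.0005853122311749816), np.float64(0.0005853122311747785)])
fin (array([0.55779742, 0.1867832 , 0.10787161]), [np.float64(0.003592117124804752), np.float64(0.003592117124804754)])
[[0.7294 0.2947 0.06  ]
 [0.7488 0.1307 0.06  ]
 [0.4941 0.0919 0.06  ]
 [0.47   0.2557 0.06  ]]
8.644099444095193 0.25766276095056145
8.537398169019442 0.26234388145624177
[ 0.22903907 -0.52692061  0.23795206] [-1.79917345e+02 -1.85588218e-02  2.34806600e+01] 0.1
[[ 0.398 -0.885 -0.241  0.291]
 [-0.917 -0.384 -0.102 -0.5  ]
 [-0.002  0.262 -0.965  0.384]
 [ 0.     0.     0.     1.   ]] [[365.19533516   0.         316.26309503]
 [  0.         365.19533516 240.15757872]
 [  0.           0.           1.        ]]
```

Run:
```python
from cell import *
from h import *
set_gripper(0.0,20)
movep([.555,.186,.25],[180,0,8.8]); pause(.3)
i=camera_info("wrist"); np.save("w.npy",i,allow_pickle=True)
cv2.imwrite("pics/w1.png",grab_frame("wrist")[:,:,::-1]); o=observe();print(o["tcp_pos"],o["orientation"],o["clock"],o["gripper_width"])
```

```text
[0.55504403 0.1857669  0.24996973] [-1.79999783e+02  5.09470769e-03  8.77819148e+00] 4.5167 0.0025239798439050743
```

View pics/w1.png

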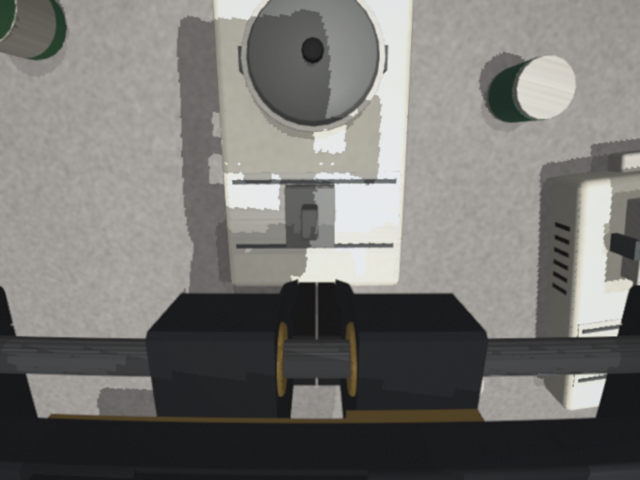

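The wrist view shows the aligned mill: rails at rows 182 (x 232–397) and 246 (x 236–394), fin top at about (309,207–238), lid knob (312,49), and the grinder well off at lower right.

```bash
python3 - <<'E'
from cell import *
from h import *
i=np.load("w.npy",allow_pickle=True).item(); t=camera_info("top"); s=camera_info("scene")
print("rails",p:=plane(i,[(232,182),(397,181),(236,246),(394,244)],.06), p.mean(0))
d=p[0]-p[1]; print("yaw",np.degrees(np.arctan2(-d[0],d[1])))
r=lambda i,p:(lambda q:(q[0],q[1][0]))(ray(i,[p]))
print("fin",tri([r(t,(202,202)),r(i,(309,222)),r(s,(385,289))]), plane(i,[(302,222),(317,222)],.107))
print("knob",tri([r(t,(186,121)),r(i,(312,48)),r(s,(347,346))]))
E
python3 -c "
import cv2
a=cv2.imread('pics/w1.png')[170:260,220:410];cv2.imwrite('pics/c1.png',cv2.resize(a,None,fx=4,fy=4))"
```

```text
rails [[0.57409103 0.26778761 0.06      ]
 [0.59795291 0.11833653 0.06      ]
 [0.51370712 0.25827513 0.06      ]
 [0.53870589 0.10872475 0.06      ]] [0.55611424 0.188281   0.06      ]
yaw 9.071478524984412
fin (array([0.55798105, 0.1889431 , 0.10760789]), [np.float64(0.00534561772632228), np.float64(0.004071110202490669), np.float64(0.002461671591971443)]) [[0.55711525 0.19860859 0.107     ]
 [0.55895853 0.1866023  0.107     ]]
knob (array([0.68297348, 0.20816041, 0.1157067 ]), [np.float64(0.001575798378388621), np.float64(0.0018790583936727407), np.float64(0.00085953219076736)])
```

View pics/c1.png

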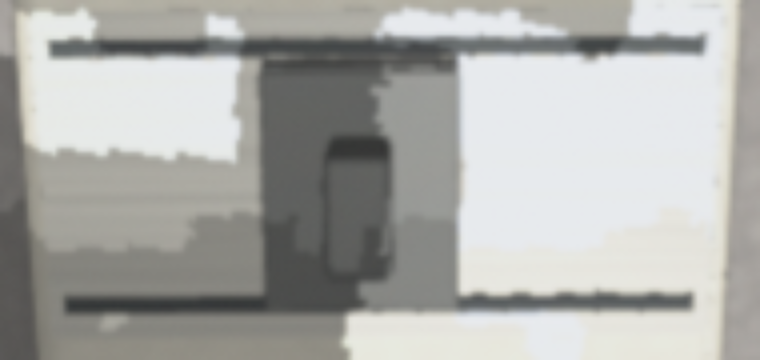

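The fin sits at about mill y = +4 mm, so I'll push it aside with the shut fingers.

```bash
cat >> h.py <<'E'
O=np.array([.556,.1875]); a=np.radians(9)
def W(x,y,z): return [*(O+x*np.array([np.cos(a),np.sin(a)])+y*np.array([-np.sin(a),np.cos(a)])),z]
def M(p): v=np.array(p[:2])-O; return np.array([v@[np.cos(a),np.sin(a)],v@[-np.sin(a),np.cos(a)],p[2]]).round(4)
E
python3 - <<'E'
from cell import *
from h import *
q=[180,0,9]
movep(W(0,-.045,.2),q)
print(servo_line(W(0,-.045,.089),velocity=.1,f_stop=8))
print(servo_line(W(0,.036,.089),velocity=.03,f_stop=15)); o=observe();print(M(o["tcp_pos"]),o["ft_force"])
servo_line(W(0,.0,.089),velocity=.08)
servo_line(W(0,-.045,.2),velocity=.15)
movep(W(0,0,.25),q);pause(.2)
cv2.imwrite("pics/w2.png",grab_frame("wrist")[:,:,::-1]); o=observe();print(M(o["tcp_pos"]),o["clock"],o["ft_force"])
a=cv2.imread('pics/w2.png')[170:260,200:430];cv2.imwrite('pics/c2.png',cv2.resize(a,None,fx=3,fy=3))
E
```

```text
False
True
[-0.0001  0.0284  0.0889] [ 1.04135286 -2.91949088  2.60056417]
[-0.0007 -0.0006  0.2483] 10.475 [ 0.3621536  -0.46996202 -0.4058019 ]
```

View pics/c2.png

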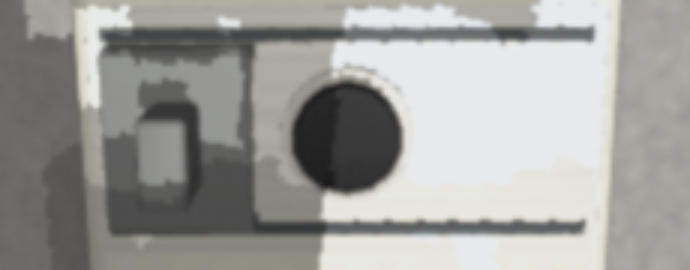

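The tab is fully aside: its plate is at the rail's left end. The uncovered button is centred at crop (347,137), which is pixel (315.7,215.7). Next I press it.

Run:
```python
from cell import *
from h import *
b=plane(camera_info("wrist"),[(315.7,215.7)],.073)[0]; b=M(b); print("button",b)
x,y=b[:2]
if abs(x)<.008 and abs(y)<.008:
    servo_line(W(x,y-.002,.085),velocity=.12)
    print(servo_line(W(x,y-.002,.061),velocity=.02,f_stop=12)); pause(.15)
    o=observe();print(M(o["tcp_pos"]),o["ft_force"])
    servo_line(W(x,y-.002,.085),velocity=.05)
    servo_line(W(x,y-.002,.25),velocity=.15);pause(.3)
    cv2.imwrite("pics/w3.png",grab_frame("wrist")[:,:,::-1]); o=observe();print(M(o["tcp_pos"]),o["clock"],o["ft_force"])
    a=cv2.imread('pics/w3.png')[170:260,200:430];cv2.imwrite('pics/c3.png',cv2.resize(a,None,fx=3,fy=3))
```

```text
button [0.0014 0.0009 0.073 ]
True
[ 0.0015 -0.0011  0.0654] [-2.02754756 -0.59233306  6.98094807]
[ 0.0012 -0.0011  0.2496] 15.25 [-0.54309182 -0.08197082 -0.13949265]
```

View pics/c3.png

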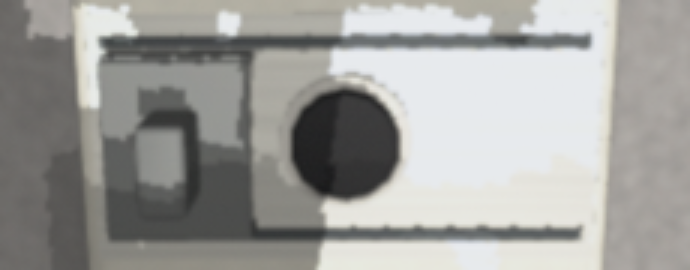

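The button was pressed about 7.6 mm, to its stop, and is up again at crop (346,143). The tab is still at the left end.

```bash
python3 -c "
from cell import *
print(hand_in())"
```

```text
the job is handed in; nothing more can be done
None
```

I slid the mill's tab to its stop, pressed the button about 7.6 mm and let it come back up, stayed clear of the grinder, and handed in at about 15 s; the hand-in gave no verdict.

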